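Line up the excavated jars by size for the record photograph

TASK

Set the four terracotta jars up for their record photograph: stand one upright in the middle of each white plinth on the black board, in order of size, with the smallest on the plinth next to the colour card and the largest at the other end. Never let a jar tip over, and leave the little glass vial where it stands.

Things in the scene. Friction and masses are not known exactly. Their poses are not given: they have to be found in the camera images.
- jar_1: The smallest of four loose round terracotta jars with cork stoppers, alike but for size: 32 mm across the belly, 50 mm tall. Origin at the centre of its foot, z up. The foot is 24 mm across; the shoulder slopes in up to 32 mm height; from there to the top the neck is a plain cylinder 19 mm across: grasp it there from above. About 30 g.
- jar_2: The second smallest of four loose round terracotta jars with cork stoppers, alike but for size: 42 mm across the belly, 65 mm tall. Origin at the centre of its foot, z up. The foot is 32 mm across; the shoulder slopes in up to 42 mm height; from there to the top the neck is a plain cylinder 25 mm across: grasp it there from above. About 60 g.
- jar_3: The second largest of four loose round terracotta jars with cork stoppers, alike but for size: 52 mm across the belly, 80 mm tall. Origin at the centre of its foot, z up. The foot is 40 mm across; the shoulder slopes in up to 51 mm height; from there to the top the neck is a plain cylinder 31 mm across: grasp it there from above. About 110 g.
- jar_4: The largest of four loose round terracotta jars with cork stoppers, alike but for size: 62 mm across the belly, 95 mm tall. Origin at the centre of its foot, z up. The foot is 47 mm across; the shoulder slopes in up to 61 mm height; from there to the top the neck is a plain cylinder 37 mm across: grasp it there from above. About 180 g.
- plinth_a: Fixed white round plinth, 72 mm across and 8 mm thick, on the flat black photo board (10 mm thick). The four plinths, all alike, form one straight row a, b, c, d, 95 mm apart; this is an end one. Origin at the centre of its underside, z up; jars stand on its top, 8 mm above the origin (18 mm above the table).
- plinth_b: Fixed white round plinth, 72 mm across and 8 mm thick, on the flat black photo board (10 mm thick). The four plinths, all alike, form one straight row a, b, c, d, 95 mm apart; this is an inner one. Origin at the centre of its underside, z up; jars stand on its top, 8 mm above the origin (18 mm above the table).
- plinth_c: Fixed white round plinth, 72 mm across and 8 mm thick, on the flat black photo board (10 mm thick). The four plinths, all alike, form one straight row a, b, c, d, 95 mm apart; this is an inner one. Origin at the centre of its underside, z up; jars stand on its top, 8 mm above the origin (18 mm above the table).
- plinth_d: Fixed white round plinth, 72 mm across and 8 mm thick, on the flat black photo board (10 mm thick). The four plinths, all alike, form one straight row a, b, c, d, 95 mm apart; this is an end one. Origin at the centre of its underside, z up; jars stand on its top, 8 mm above the origin (18 mm above the table).
- colour_card: Fixed colour card, a black plate 90 x 45 x 6 mm with six bright colour patches, lying flat on the board just beyond one end of the plinth row (75 mm from the centre of the nearest plinth); it may be at either end, next to plinth a or plinth d. A plain grey card lies at the other end. Origin at the centre of its underside.
- vial: Loose glass sample vial with black cap, 24 mm across, 50 mm tall, 30 g, standing among the jars; a bystander, to be left alone. Origin at the centre of its foot. (Also on the table between the jars: a blue eraser and a small steel block, each under 15 mm high and between the outer and inner jar of each side.)

How it is judged (in metres and radians):
At the end, for the whole second after the job is handed in: Each jar stands upright (within 0.1 rad) and at rest on its own plinth, its centre within 12 mm of the plinth's centre, sizes rising from the plinth next to the colour card to the far end; all released (((horizontal distance between colour_card and plinth_a below 0.15 m and horizontal distance between jar_1 and plinth_a below 0.012 m and z of jar_1 in the frame of plinth_a between 0.005 and 0.012 m and horizontal distance between jar_2 and plinth_b below 0.012 m and z of jar_2 in the frame of plinth_b between 0.005 and 0.012 m and horizontal distance between jar_3 and plinth_c below 0.012 m and z of jar_3 in the frame of plinth_c between 0.005 and 0.012 m and horizontal distance between jar_4 and plinth_d below 0.012 m and z of jar_4 in the frame of plinth_d between 0.005 and 0.012 m) or (horizontal distance between colour_card and plinth_d below 0.15 m and horizontal distance between jar_1 and plinth_d below 0.012 m and z of jar_1 in the frame of plinth_d between 0.005 and 0.012 m and horizontal distance between jar_2 and plinth_c below 0.012 m and z of jar_2 in the frame of plinth_c between 0.005 and 0.012 m and horizontal distance between jar_3 and plinth_b below 0.012 m and z of jar_3 in the frame of plinth_b between 0.005 and 0.012 m and horizontal distance between jar_4 and plinth_a below 0.012 m and z of jar_4 in the frame of plinth_a between 0.005 and 0.012 m)) and angle between each of jar_1, jar_2, jar_3, jar_4's own z axis and vertical below 0.1 rad and linear speed of each of jar_1, jar_2, jar_3, jar_4 below 0.02 m/s and angular speed of each of jar_1, jar_2, jar_3, jar_4 below 0.3 rad/s); the robot touches nothing.
It fails at once if the smallest jar is tipped over (leans more than 35 degrees) (angle between jar_1's own z axis and vertical above 0.61 rad).
It fails at once if the second smallest jar is tipped over (leans more than 35 degrees) (angle between jar_2's own z axis and vertical above 0.61 rad).
It fails at once if the second largest jar is tipped over (leans more than 35 degrees) (angle between jar_3's own z axis and vertical above 0.61 rad).
It fails at once if the largest jar is tipped over (leans more than 35 degrees) (angle between jar_4's own z axis and vertical above 0.61 rad).
It fails at once if the sample vial is shifted by more than 20 mm or knocked over (distance of vial from where it was at the start of the episode above 0.02 m or angle between vial's own z axis and vertical above 0.5 rad).
It also fails if it takes over 96 s, if anything falls off the work surface, if the arm or the gripper's body presses on something with over 40 N, if the wrist force passes 120 N, or if a joint passes its speed limit or range.

ROBOT

A 6-joint arm with a two-finger parallel gripper is mounted at the origin on the work surface. World frame = base frame: x ahead of the robot, y to its left, z up, the work surface at z = 0. Lengths are in mm, angles in rad, forces in N, time in s.
With the tool pointing down it reaches from about 400 to 925 mm from the base axis. Payload 12.5 kg.
Tool frame: the origin (TCP) lies at the very end of the fingers, on their centre line; the grasp point (between the pads) lies 19 mm behind it; z points along the fingers, y is the line along which they close (so a half turn about z gives the same grasp; the last joint's range is limited). The gripper opens to 95 mm and grips with 3 to 60 N. Pads are 20 mm wide; open, the fingers measure 119 mm over their backs; the gripper's body (75 mm by 180 mm) begins 59 mm behind the grasp point.
Start: joints at [-1.309, 0.491, 1.559, -0, 1.092, -0.106], TCP at [224.751, -583.21, 214.661] pointing down, gripper open.
Joint ranges: [-3.1, 3.1], [-0.84, 2.19], [0.05, 2.79], [-1.13, 4.28], [0.06, 2.93], [-2.69, 2.69]. Speed limits (rad/s): [2.22, 2.22, 2.79, 3.14, 3.14, 3.14].

INTERFACE

Orientations are given as [roll, pitch, yaw] about the fixed x, y, z axes, in that order (R = Rz(yaw) Ry(pitch) Rx(roll)).
In Python, from cell import state, read_camera, camera_info, job_done gives the robot as it stands.
- The arm moves only by the tool nudge_tcp, called after "Request:" by a JSON object that holds its "method" and its "body", one argument or row to a line. Schema: {"type":"object","properties":{"ticks":{"type":"string"},"only":{"type":"string"},"quiet":{"type":"boolean"},"lines":{"type":"string"}},"required":["ticks"],"additionalProperties":false}. ticks is a string of 1 to 5 rows, one to a line, with the numbers parted by commas; each row has 5 numbers: dx, dy, dz in normalised numbers (1 is 0.5 m), then a turn about the tool's z in fractions of the full range, 1 being 180 degrees, then the opening from 0.0 (shut) to 1.0 (fully open); each row is the pose to reach, as a shift and turn from the pose commanded when the call began, along the tool's axes at that moment; what a row does not reach only later rows make up. A row lasts 1/12 s, in which the tool goes at most 41.7 mm and 0.125 rad, less where a joint would pass 70% of its speed; a pose out of reach is approached as far as the arm can. The fingers move at their own pace and stop on an object; the grip force is fixed at half the most. Time passes only in rows, so rows that do not move let the fingers close. The tool returns the time, the measured TCP pose, the force, the opening and the grip force at its end. only (a regular expression) keeps the lines of the reply that match it, lines (a string "A,B") keeps lines A to B, and quiet returns only ok. No shift or turn number may pass 1 either way. Input that does not fit is refused with a message, and nothing moves.
- state(): the state, without advancing time (a new reading comes with each control period).
- read_camera(name): name is "side" or "top"; returns (picture, depth): 480x640x3 uint8, red, green, blue; 480x640 float32, mm along the optical axis (not along the pixel's ray), 0 where there is no reading.
- camera_info(name): a dict with "vertical_fov" (degrees; the focal length in pixels is half the picture's height over the tangent of half this angle, whatever the lens; pixels are square), "cx", "cy" (the principal point, pixels), "dist_coeffs" ([k1, k2, p1, p2, k3] as OpenCV has them; the pictures are not rectified), "origin" and "attitude" of the camera in the world. Camera axes: x right, y down, z forward; pixel columns grow to the right and rows downward; lengths in mm; the calibration is good to about 2 mm. A picture is of the moment at which its call begins. camera_info takes no time and is no camera call.
- job_done(): hands the job in; it is judged then, once.
The state is a dict: "t": time; "joints": joint angles; "qvel": joint speeds; "tau": joint torques, N m; "eef_pos": TCP position; "tcp_rot": TCP orientation; "ft_force": force on the tool from outside, world axes, zero at the start; "moment": the same for the moment, N m; "opening": opening from 0.0 (shut) to 1.0 (fully open); "grip_force": force on a finger pad.
Only numpy, scipy, OpenCV 4.12 (cv2) and the standard library are available. Lean on these libraries where they do the work, as an engineer would, in place of code of your own. Each camera call takes 0.05 s, during which the arm holds its last target. There are 200 camera calls.

## Working session

There is one attempt and no reset: what is moved stays moved. The work goes in short steps, Python scripts to look and compute and a tool call to move; the robot and the scene stay as the last step left them, time stands still between calls to the robot, and variables do not carry over. Pictures are saved under pics/ and viewed, at most 14 in all, crops included, and the job is handed in when it is done.

```bash
mkdir -p pics; cat > h.py <<'E'
import numpy as np, cv2, os
from scipy.spatial.transform import Rotation as R
from cell import state, read_camera, camera_info, job_done
def rot(a):
    a=np.array(a,float)
    return R.from_euler('xyz',a).as_matrix() if a.size==3 else a.reshape(3,3)
def K(n):
    c=camera_info(n); f=240/np.tan(np.radians(c['vertical_fov'])/2)
    return np.array([[f,0,c['cx']],[0,f,c['cy']],[0,0,1]]),np.array(c['dist_coeffs'],float),np.array(c['origin'],float),rot(c['attitude'])
def rays(n,uv):
    k,d,o,A=K(n)
    p=cv2.undistortPoints(np.array(uv,float).reshape(-1,1,2),k,d).reshape(-1,2)
    return o,np.c_[p,np.ones(len(p))]@A.T
def onz(n,uv,z):
    o,r=rays(n,uv); return o+r*((z-o[2])/r[:,2])[:,None]
def cloud(n,depth):
    v,u=np.mgrid[0:480,0:640]
    o,r=rays(n,np.c_[u.ravel(),v.ravel()])
    return (o+r*depth.reshape(-1,1)).reshape(480,640,3)
E
python3 - <<'E'
from h import *
for n in('top','side'):
    p,d=read_camera(n); cv2.imwrite(f'pics/{n}0.png',p[:,:,::-1]); np.save(f'{n}0.npy',d); print(camera_info(n))
s=state(); print(s)
E
```

```text
{'vertical_fov': 51.81678158703577, 'cx': 328.7391844207484, 'cy': 239.57928930330323, 'dist_coeffs': array([-0.02994875,  0.        ,  0.        ,  0.        ,  0.        ]), 'origin': array([450.82321828,   1.23733356, 934.8872619 ]), 'attitude': array([-3.0031086 , -0.01262425, -1.56446396])}
{'vertical_fov': 47.11204280363476, 'cx': 317.66981386594523, 'cy': 241.6265167344553, 'dist_coeffs': array([-0.1447493,  0.       ,  0.       ,  0.       ,  0.       ]), 'origin': array([413.70945204, 803.63086819, 502.12032182]), 'attitude': array([-2.06174313, -0.01117439, -2.93554702])}
{'t': 0.1, 'joints': array([-1.30860292e+00,  4.91450128e-01,  1.55935424e+00,  7.89112851e-06,
        1.09170385e+00, -1.05624694e-01]), 'qvel': array([-0.00280727,  0.00034546, -0.00185779, -0.00133246,  0.00077333,
       -0.00182427]), 'tau': array([ 3.84836356e-03, -6.13620043e+01, -2.58607310e+01,  6.94210175e-02,
        4.69440117e-02, -3.05706180e-05]), 'eef_pos': array([ 224.69430757, -582.99931755,  214.16252716]), 'tcp_rot': array([-3.14068294e+00, -1.03485908e-04,  3.67814412e-01]), 'ft_force': array([-0.27094434,  0.0630711 , -0.11504839]), 'moment': array([-0.04849682,  0.01486066,  0.0315079 ]), 'grip_force': 0.0, 'opening': 0.9982046795615145}
```

View pics/top0.png

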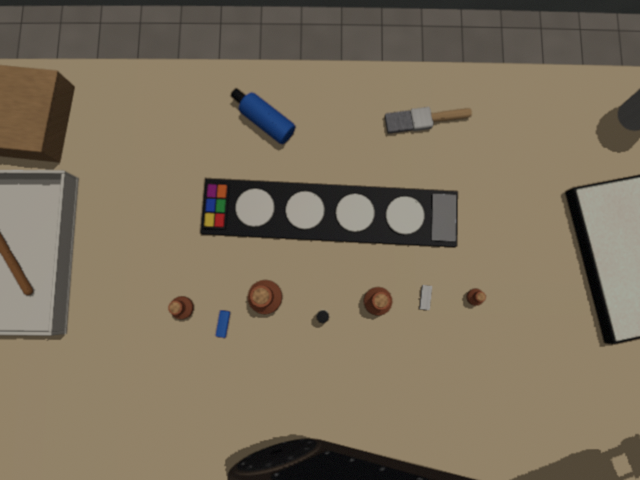

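View pics/side0.png

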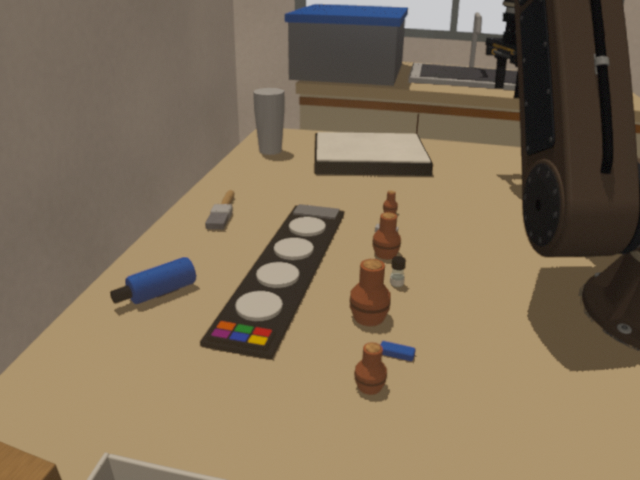

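The top view shows the colour card at the left (+y) end. The plinths are near (255,208), (305,210), (355,213) and (405,215). Jar_2 is at (180,308), jar_4 at (264,297), the vial at (322,317), jar_3 at (378,301) and jar_1 at (477,297). The side view agrees and shows everything upright.

```bash
python3 - <<'E'
from h import *
p=cv2.imread('pics/top0.png'); P=cloud('top',np.load('top0.npy'))
pl=[]
for c in[(255,208),(305,210),(355,213),(405,215)]:
    m=np.zeros((480,640),np.uint8); x,y=c; w=24
    m[y-w:y+w,x-w:x+w]=(p[y-w:y+w,x-w:x+w].min(2)>140)
    M=cv2.moments(m,True); q=onz('top',[(M['m10']/M['m00'],M['m01']/M['m00'])],18)[0]
    print('plinth',M['m00'],q.round(1), 'depthz',np.median(P[y-5:y+5,x-5:x+5,2]).round(1)); 
for n,(x,y),h in[('j2',(180,308),65),('j4',(264,297),95),('j3',(378,301),80),('j1',(477,297),50),('vial',(322,317),50)]:
    q=P[y-22:y+22,x-22:x+22].reshape(-1,3); t=q[(q[:,2]>h-8)&(q[:,2]<h+8)]
    c,r=cv2.minEnclosingCircle(t[:,:2].astype(np.float32))
    b=q[q[:,2]>h*.2]
    print(n,len(t),'c',np.round(c,1),round(r,1),t.mean(0).round(1),t[:,2].max().round(1),'all',((b.max(0)+b.min(0))/2).round(1)[:2],(b.max(0)-b.min(0)).round(0)[:2])
S=cloud('side',np.load('side0.npy'))
for n,a in[('j2',(372,372)),('j4',(371,295)),('j3',(387,240)),('j1',(391,205))]:
    x,y=a; q=S[y-35:y+35,x-22:x+22].reshape(-1,3); q=q[(q[:,2]>8)]
    print(n,'side top',np.percentile(q[:,2],99).round(1),np.median(q,0).round(1))
E
```

```text
plinth 984.0 [639.5 131.2  18. ] depthz 17.7
plinth 986.0 [635.4  36.3  18. ] depthz 18.3
plinth 992.0 [631.4 -58.5  18. ] depthz 18.4
plinth 984.0 [ 627.1 -153.3   18. ] depthz 18.4
j2 174 c [450.6 258.8] 13.1 [450.6 257.9  64.7] 69.1 all [450.6 138.3] [ 42. 274.]
j4 386 c [471.6 106.6] 18.7 [471.4 106.   95.3] 99.3 all [470.4  69. ] [ 61. 136.]
j3 260 c [465.4 -98.4] 15.4 [465.1 -98.3  80.6] 85.5 all [464.8 -60.7] [ 51. 124.]
j1 96 c [ 473.9 -281.6] 9.6 [ 473.5 -281.    50.2] 54.6 all [ 470.4 -145.8] [ 39. 294.]
vial 136 c [437.    1.6] 11.5 [437.1   1.6  50.1] 53.2 all [438.9   2. ] [24. 22.]
j2 side top 250.5 [449.5 272.   35.3]
j4 side top 97.0 [470.7 125.5  51.4]
j3 side top 97.0 [465.1 -76.9  46.8]
j1 side top 502.1 [471.4 -94.7  46. ]
```

Units first: shifts go in shares of 0.5 m and turns go in shares of 180 degrees. So 170 mm is 0.34, 136 mm is 0.272, 0.368 rad is 0.1171.

Request:
{"method": "nudge_tcp", "body": {
  "ticks": "0.068,-0.038,0,0.0318,0.6\n0.136,-0.076,0,0.0637,0.6\n0.204,-0.114,0,0.0955,0.6\n0.272,-0.152,0,0.1171,0.6\n0.34,-0.19,0,0.1171,0.6"
}}

```text
t: 0.52
eef_pos: [349.9, -431.8, 214.4]
tcp_rot: [-3.141, 0.0, -0.005]
ft_force: [0.2, -0.9, 0.9]
opening: 0.706
grip_force: 0.0
```

Request:
{"method": "nudge_tcp", "body": {
  "ticks": "0,0,0,0,0.6\n0,0,0,0,0.6"
}}

```text
t: 0.68
eef_pos: [350.3, -432.1, 214.7]
tcp_rot: [-3.142, 0.0, 0.003]
ft_force: [0.4, -0.2, -0.1]
opening: 0.613
grip_force: 0.0
```

```bash
python3 -c "from cell import state;s=state();print(s['eef_pos'],s['tcp_rot'])"
```

```text
[ 350.32283971 -432.06114164  214.69727046] [-3.14153064e+00  1.13355906e-04  3.13843056e-03]
```

Scaled: -150.5 mm is -0.301, 123.6 mm is 0.2472, 0.003 rad is 0.001.

Request:
{"method": "nudge_tcp", "body": {
  "ticks": "0.05,-0.06,0.02,0,0.6\n0.1,-0.12,0.044,0,0.6\n0.15,-0.18,0.068,0,0.6\n0.2,-0.24,0.094,0,0.6\n0.2472,-0.301,0.12,0.001,0.6"
}}

```text
t: 1.1
eef_pos: [473.4, -282.9, 154.0]
tcp_rot: [3.141, -0.0, -0.005]
ft_force: [0.3, -1.2, 0.6]
opening: 0.596
grip_force: 0.0
```

Request:
{"method": "nudge_tcp", "body": {
  "ticks": "0,0,0.06,0,0.5\n0,0,0.12,0,0.5"
}}

```text
t: 1.27
eef_pos: [474.0, -282.6, 94.1]
tcp_rot: [3.14, -0.002, -0.001]
ft_force: [0.1, -0.5, -0.5]
opening: 0.524
grip_force: 0.0
```

Scaled: 60 mm is 0.12, 55 mm is 0.11.

Request:
{"method": "nudge_tcp", "body": {
  "ticks": "0,-0.002,0.05,0,0.5\n0,-0.002,0.09,0,0.5\n0,-0.002,0.11,0,0.5\n0,-0.002,0.12,0,0.5\n0,-0.002,0.12,0,0.5"
}}

```text
t: 1.68
eef_pos: [472.5, -282.6, 34.0]
tcp_rot: [-3.141, 0.001, -0.004]
ft_force: [0.3, -0.7, -0.4]
opening: 0.501
grip_force: 0.0
```

Request:
{"method": "nudge_tcp", "body": {
  "ticks": "0,0,0,0,0.1\n0,0,0,0,0.1\n0,0,0,0,0.1\n0,0,0,0,0.1\n0,0,0,0,0.1"
}}

```text
t: 2.1
eef_pos: [473.1, -282.1, 35.3]
tcp_rot: [3.141, -0.001, -0.003]
ft_force: [0.1, 0.7, -0.4]
opening: 0.209
grip_force: 0.1
```

Request:
{"method": "nudge_tcp", "body": {
  "ticks": "0,0,0,0,0.1\n0,0,0,0,0.1\n0,0,0,0,0.1"
}}

```text
t: 2.35
eef_pos: [473.1, -282.1, 35.1]
tcp_rot: [3.141, -0.001, -0.003]
ft_force: [-1.8, -0.1, 5.6]
opening: 0.195
grip_force: 29.9
```

Request:
{"method": "nudge_tcp", "body": {
  "ticks": "0,0,-0.03,0,0.1\n0,0,-0.08,0,0.1\n0,0,-0.14,0,0.1\n0,0,-0.2,0,0.1\n0,0,-0.24,0,0.1"
}}

```text
t: 2.77
eef_pos: [473.1, -282.1, 157.0]
tcp_rot: [3.14, -0.001, -0.003]
ft_force: [-0.2, 0.3, -0.4]
opening: 0.192
grip_force: 29.9
```

Scaled: -160 mm is -0.32, -125 mm is -0.25.

Request:
{"method": "nudge_tcp", "body": {
  "ticks": "0.016,-0.04,0,0,0.1\n0.044,-0.11,0,0,0.1\n0.072,-0.18,0,0,0.1\n0.1,-0.25,0,0,0.1\n0.128,-0.32,0,0,0.1"
}}

```text
t: 3.18
eef_pos: [537.5, -120.5, 154.6]
tcp_rot: [-3.142, 0.0, -0.004]
ft_force: [0.9, -0.4, 0.1]
opening: 0.194
grip_force: 29.9
```

Request:
{"method": "nudge_tcp", "body": {
  "ticks": "0.028,-0.07,0,0,0.1\n0.056,-0.14,0,0,0.1\n0.084,-0.21,0,0,0.1\n0.112,-0.28,0,0,0.1\n0.14,-0.35,0,0,0.1"
}}

```text
t: 3.6
eef_pos: [608.1, 54.6, 154.4]
tcp_rot: [3.141, 0.0, -0.003]
ft_force: [0.4, -0.9, 0.1]
opening: 0.191
grip_force: 29.9
```

Request:
{"method": "nudge_tcp", "body": {
  "ticks": "0.028,-0.07,0,0,0.1\n0.05,-0.124,0,0,0.1\n0.0632,-0.1562,0,0,0.1\n0.0632,-0.1562,0,0,0.1"
}}

```text
t: 3.93
eef_pos: [640.3, 133.9, 154.0]
tcp_rot: [-3.141, 0.0, -0.0]
ft_force: [-0.3, 0.2, -1.0]
opening: 0.196
grip_force: 29.9
```

Scaled: 80 mm is 0.16, 65 mm is 0.13.

Request:
{"method": "nudge_tcp", "body": {
  "ticks": "0,0,0.03,0,0.1\n0,0,0.08,0,0.1\n0,0,0.13,0,0.1\n0,0,0.16,0,0.1\n0,0,0.16,0,0.1"
}}

```text
t: 4.35
eef_pos: [637.8, 129.6, 71.2]
tcp_rot: [3.141, 0.006, -0.004]
ft_force: [-0.7, 0.9, 0.5]
opening: 0.192
grip_force: 29.9
```

Request:
{"method": "nudge_tcp", "body": {
  "ticks": "0,0,0,0,0.1"
}}

```text
t: 4.43
eef_pos: [639.4, 129.9, 74.2]
tcp_rot: [3.141, 0.002, -0.004]
ft_force: [0.1, 0.1, -0.2]
opening: 0.197
grip_force: 29.9
```

Request:
{"method": "nudge_tcp", "body": {
  "ticks": "0,0,0,0,0.1"
}}

```text
t: 4.52
eef_pos: [640.2, 130.2, 75.7]
tcp_rot: [-3.142, -0.001, -0.004]
ft_force: [-0.5, -1.1, 0.1]
opening: 0.194
grip_force: 29.9
```

```bash
python3 - <<'E'
from h import *
p,d=read_camera('top'); P=cloud('top',d)
q=P.reshape(-1,3); k=(abs(q[:,0]-640)<60)&(abs(q[:,1]-131)<60)
cv2.imwrite('pics/s1.png',cv2.resize(read_camera('side')[0][180:380,160:420,::-1],None,fx=3,fy=3)[:600,:800])
E
```

```text
(no output)
```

View pics/s1.png

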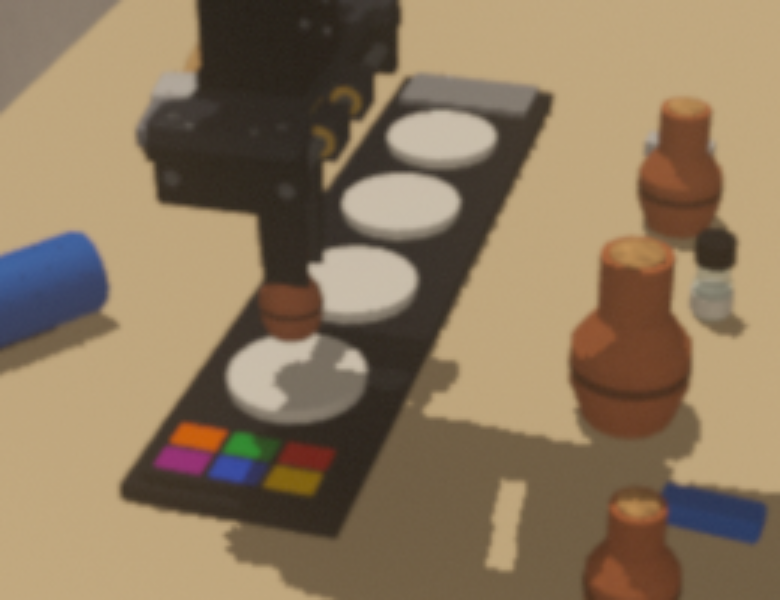

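The side view shows jar_1 held upright above the plinth next to the colour card (jar at 290,305; plinth at 297,378 in the crop). I'll lower it now.

Scaled: 18 mm is 0.036, 14 mm is 0.028.

Request:
{"method": "nudge_tcp", "body": {
  "ticks": "0,0,0.016,0,0.1\n0,0,0.028,0,0.1\n0,0,0.036,0,0.1\n0,0,0.036,0,0.1\n0,0,0.036,0,0.1"
}}

```text
t: 5.03
eef_pos: [639.6, 130.6, 56.2]
tcp_rot: [3.141, 0.001, -0.003]
ft_force: [0.0, -0.1, -1.3]
opening: 0.192
grip_force: 29.9
```

Request:
{"method": "nudge_tcp", "body": {
  "ticks": "0,0,0.003,0,0.1\n0,0,0.006,0,0.1\n0,0,0.006,0,0.1\n0,0,0.006,0,0.1"
}}

```text
t: 5.37
eef_pos: [639.8, 130.6, 53.6]
tcp_rot: [3.142, 0.0, -0.003]
ft_force: [0.3, -0.4, -0.2]
opening: 0.195
grip_force: 29.9
```

Scaled: 0.4 mm is 0.0008.

Request:
{"method": "nudge_tcp", "body": {
  "ticks": "0,0,0.0008,0,0.5\n0,0,0.0008,0,0.5\n0,0,0.0008,0,0.5\n0,0,0.0008,0,0.5\n0,0,0.0008,0,0.5"
}}

```text
t: 5.78
eef_pos: [639.8, 130.6, 53.3]
tcp_rot: [3.142, -0.0, -0.003]
ft_force: [-0.4, 0.2, 0.4]
opening: 0.473
grip_force: 0.0
```

Request:
{"method": "nudge_tcp", "body": {
  "ticks": "0,0,-0.03,0,0.5\n0,0,-0.08,0,0.5\n0,0,-0.16,0,0.5\n0,0,-0.22,0,0.5\n0,0,-0.22,0,0.5"
}}

```text
t: 6.2
eef_pos: [642.1, 130.9, 169.7]
tcp_rot: [-3.141, -0.009, -0.003]
ft_force: [0.4, 0.2, -0.7]
opening: 0.499
grip_force: 0.0
```

```bash
python3 -c "
from cell import state;s=state();print(s['eef_pos'],s['tcp_rot'])"
```

```text
[642.09277028 130.92412488 169.66255782] [-3.14069528e+00 -9.31873303e-03 -3.09068051e-03]
```

Scaled: -146 mm is -0.292, -114 mm is -0.228.

Request:
{"method": "nudge_tcp", "body": {
  "ticks": "-0.04,-0.026,0,0,0.55\n-0.1,-0.068,0,0,0.55\n-0.164,-0.11,0,0,0.55\n-0.228,-0.154,0,0,0.55\n-0.292,-0.1974,0,0,0.55"
}}

```text
t: 6.62
eef_pos: [492.4, 230.3, 162.9]
tcp_rot: [3.141, 0.0, -0.004]
ft_force: [1.1, 0.2, -0.3]
opening: 0.553
grip_force: 0.0
```

Request:
{"method": "nudge_tcp", "body": {
  "ticks": "-0.05,-0.034,0,-0.001,0.55\n-0.0864,-0.0584,0.02,-0.001,0.55\n-0.0864,-0.0584,0.06,-0.001,0.55\n-0.0864,-0.0584,0.09,-0.001,0.55\n-0.0864,-0.0584,0.09,-0.001,0.55"
}}

```text
t: 7.03
eef_pos: [449.6, 258.9, 115.9]
tcp_rot: [3.14, 0.003, 0.001]
ft_force: [-0.7, -0.4, -0.7]
opening: 0.549
grip_force: 0.0
```

Request:
{"method": "nudge_tcp", "body": {
  "ticks": "0,0,0,0,0.55\n0,0,0,0,0.55\n0,0,0,0,0.55"
}}

```text
t: 7.28
eef_pos: [451.6, 259.1, 119.0]
tcp_rot: [-3.141, -0.001, -0.001]
ft_force: [-0.5, 0.4, 0.1]
opening: 0.55
grip_force: 0.0
```

Aligned on jar_2. I'll descend to about 45 mm and grip.

Request:
{"method": "nudge_tcp", "body": {
  "ticks": "0,0,0.04,0,0.5\n0,0,0.09,0,0.5\n0,0,0.13,0,0.5\n0,0,0.146,0,0.5\n0,0,0.146,0,0.5"
}}

```text
t: 7.7
eef_pos: [450.7, 258.7, 44.3]
tcp_rot: [3.141, 0.002, -0.001]
ft_force: [-0.1, 0.4, -0.0]
opening: 0.5
grip_force: 0.0
```

Request:
{"method": "nudge_tcp", "body": {
  "ticks": "0,0,0,0,0.15\n0,0,0,0,0.15\n0,0,0,0,0.15\n0,0,0,0,0.15\n0,0,0,0,0.15"
}}

```text
t: 8.12
eef_pos: [451.3, 259.2, 46.0]
tcp_rot: [-3.141, -0.001, -0.0]
ft_force: [0.4, 0.3, 3.9]
opening: 0.258
grip_force: 29.9
```

Request:
{"method": "nudge_tcp", "body": {
  "ticks": "0,0,0,0,0.15\n0,0,0,0,0.15\n0,0,0,0,0.15"
}}

```text
t: 8.37
eef_pos: [451.5, 259.3, 45.9]
tcp_rot: [-3.141, -0.001, -0.0]
ft_force: [-1.1, -1.8, 6.6]
opening: 0.259
grip_force: 29.9
```

Scaled: -100 mm is -0.2, -90 mm is -0.18.

Request:
{"method": "nudge_tcp", "body": {
  "ticks": "0,0,-0.02,0,0.15\n0,0,-0.07,0,0.15\n0,0,-0.13,0,0.15\n0,0,-0.18,0,0.15\n0,0,-0.2,0,0.15"
}}

```text
t: 8.78
eef_pos: [451.8, 259.5, 148.8]
tcp_rot: [-3.14, -0.004, -0.0]
ft_force: [0.2, -0.1, -1.1]
opening: 0.258
grip_force: 29.9
```

Request:
{"method": "nudge_tcp", "body": {
  "ticks": "0.028,0.034,0,0,0.15\n0.072,0.087,0,0,0.15\n0.12,0.145,0,0,0.15\n0.168,0.203,0,0,0.15\n0.216,0.2608,0,0,0.15"
}}

```text
t: 9.2
eef_pos: [559.5, 127.2, 145.1]
tcp_rot: [3.141, 0.0, 0.0]
ft_force: [0.2, -0.1, -1.1]
opening: 0.256
grip_force: 29.9
```

Request:
{"method": "nudge_tcp", "body": {
  "ticks": "0.048,0.058,0,0,0.15\n0.096,0.116,0,0,0.15\n0.132,0.16,0,0,0.15\n0.1532,0.185,0,0,0.15\n0.1532,0.185,0,0,0.15"
}}

```text
t: 9.62
eef_pos: [637.0, 33.4, 144.5]
tcp_rot: [3.141, 0.0, -0.003]
ft_force: [0.6, -0.2, -1.2]
opening: 0.261
grip_force: 29.9
```

Request:
{"method": "nudge_tcp", "body": {
  "ticks": "0,0,0.03,0,0.15\n0,0,0.07,0,0.15\n0,0,0.11,0,0.15\n0,0,0.13,0,0.15\n0,0,0.13,0,0.15"
}}

```text
t: 10.03
eef_pos: [633.9, 36.8, 77.9]
tcp_rot: [-3.141, 0.004, 0.0]
ft_force: [-0.2, -0.1, -1.5]
opening: 0.257
grip_force: 29.9
```

Request:
{"method": "nudge_tcp", "body": {
  "ticks": "0,0,0,0,0.15\n0,0,0,0,0.15\n0,0,0,0,0.15"
}}

```text
t: 10.28
eef_pos: [636.0, 36.3, 81.4]
tcp_rot: [3.141, -0.002, 0.0]
ft_force: [-1.1, 0.1, -0.4]
opening: 0.259
grip_force: 29.9
```

Scaled: 14 mm is 0.028, 10 mm is 0.02.

Request:
{"method": "nudge_tcp", "body": {
  "ticks": "0,0,0.01,0,0.15\n0,0,0.02,0,0.15\n0,0,0.028,0,0.15\n0,0,0.028,0,0.15\n0,0,0.028,0,0.15"
}}

```text
t: 10.7
eef_pos: [635.4, 36.1, 65.8]
tcp_rot: [3.142, 0.001, -0.0]
ft_force: [0.5, -0.6, -0.7]
opening: 0.256
grip_force: 29.9
```

Request:
{"method": "nudge_tcp", "body": {
  "ticks": "0,0,0.002,0,0.15\n0,0,0.005,0,0.15\n0,0,0.005,0,0.15\n0,0,0.005,0,0.15\n0,0,0.005,0,0.15"
}}

```text
t: 11.12
eef_pos: [635.8, 36.2, 64.0]
tcp_rot: [3.141, -0.001, -0.0]
ft_force: [0.1, 0.1, 3.4]
opening: 0.256
grip_force: 29.9
```

Request:
{"method": "nudge_tcp", "body": {
  "ticks": "0,0,0,0,0.5\n0,0,0,0,0.5\n0,0,0,0,0.5\n0,0,0,0,0.5\n0,0,0,0,0.5"
}}

```text
t: 11.53
eef_pos: [635.5, 36.2, 63.6]
tcp_rot: [3.141, 0.0, -0.0]
ft_force: [-0.2, 0.5, 0.8]
opening: 0.49
grip_force: 0.0
```

Request:
{"method": "nudge_tcp", "body": {
  "ticks": "0,0,-0.024,0,0.5\n0,0,-0.08,0,0.5\n0,0,-0.15,0,0.55\n0,0,-0.19,0,0.6\n0,0,-0.19,0,0.6"
}}

```text
t: 11.95
eef_pos: [637.4, 36.2, 164.4]
tcp_rot: [3.141, -0.008, -0.0]
ft_force: [1.2, -0.1, 0.3]
opening: 0.587
grip_force: 0.0
```

Request:
{"method": "nudge_tcp", "body": {
  "ticks": "-0.03,0.024,0,0,0.6\n-0.084,0.066,0,0,0.6\n-0.14,0.11,0,0,0.6\n-0.2,0.158,0,0,0.6\n-0.26,0.205,0,0,0.6"
}}

```text
t: 12.37
eef_pos: [503.9, -66.8, 158.7]
tcp_rot: [3.142, 0.0, 0.0]
ft_force: [1.0, -0.7, 0.1]
opening: 0.598
grip_force: 0.0
```

Request:
{"method": "nudge_tcp", "body": {
  "ticks": "-0.05,0.04,0,0,0.6\n-0.081,0.064,0,0,0.6\n-0.081,0.064,0.03,0,0.6\n-0.081,0.064,0.07,0,0.6\n-0.081,0.064,0.07,0,0.6"
}}

```text
t: 12.78
eef_pos: [463.6, -98.2, 121.8]
tcp_rot: [-3.14, 0.003, -0.001]
ft_force: [-0.2, 0.5, -0.6]
opening: 0.599
grip_force: 0.0
```

Request:
{"method": "nudge_tcp", "body": {
  "ticks": "0,0,0,0,0.6\n0,0,0,0,0.6\n0,0,0,0,0.6"
}}

```text
t: 13.03
eef_pos: [465.5, -98.2, 124.5]
tcp_rot: [3.141, -0.001, 0.0]
ft_force: [0.7, -0.1, -0.4]
opening: 0.6
grip_force: 0.0
```

Aligned on jar_3. I'll descend to about 55 mm and grip.

Scaled: 69 mm is 0.138, 60 mm is 0.12.

Request:
{"method": "nudge_tcp", "body": {
  "ticks": "0,0,0.03,0,0.6\n0,0,0.08,0,0.6\n0,0,0.12,0,0.6\n0,0,0.138,0,0.6\n0,0,0.138,0,0.6"
}}

```text
t: 13.45
eef_pos: [464.6, -98.0, 53.7]
tcp_rot: [-3.141, 0.002, 0.0]
ft_force: [-0.8, 0.2, 0.3]
opening: 0.6
grip_force: 0.0
```

Request:
{"method": "nudge_tcp", "body": {
  "ticks": "0,0,0,0,0.2\n0,0,0,0,0.2\n0,0,0,0,0.2\n0,0,0,0,0.2\n0,0,0,0,0.2"
}}

```text
t: 13.87
eef_pos: [465.3, -98.4, 55.4]
tcp_rot: [3.141, -0.001, -0.0]
ft_force: [0.0, -1.3, 4.7]
opening: 0.323
grip_force: 30.0
```

Request:
{"method": "nudge_tcp", "body": {
  "ticks": "0,0,0,0,0.2\n0,0,0,0,0.2\n0,0,0,0,0.2"
}}

```text
t: 14.12
eef_pos: [465.4, -98.4, 55.3]
tcp_rot: [3.141, -0.001, -0.0]
ft_force: [0.1, 0.6, 7.1]
opening: 0.326
grip_force: 30.0
```

Scaled: -75 mm is -0.15, -70 mm is -0.14.

Request:
{"method": "nudge_tcp", "body": {
  "ticks": "0,0,-0.02,0,0.2\n0,0,-0.06,0,0.2\n0,0,-0.11,0,0.2\n0,0,-0.14,0,0.2\n0,0,-0.15,0,0.2"
}}

```text
t: 14.53
eef_pos: [465.6, -98.5, 131.8]
tcp_rot: [3.14, -0.003, -0.0]
ft_force: [-0.1, -1.4, -1.7]
opening: 0.324
grip_force: 30.0
```

Request:
{"method": "nudge_tcp", "body": {
  "ticks": "0.04,-0.0096,0,0,0.2\n0.1,-0.024,0,0,0.2\n0.17,-0.0408,0,0,0.2\n0.24,-0.0576,0,0,0.2\n0.296,-0.0712,0,0,0.2"
}}

```text
t: 14.95
eef_pos: [614.9, -62.0, 128.9]
tcp_rot: [-3.142, 0.0, -0.0]
ft_force: [-0.2, -0.3, -1.0]
opening: 0.321
grip_force: 30.0
```

Request:
{"method": "nudge_tcp", "body": {
  "ticks": "0.024,-0.006,0,0,0.2\n0.036,-0.0086,0,0,0.2\n0.036,-0.0086,0.02,0,0.2\n0.036,-0.0086,0.05,0,0.2\n0.036,-0.0086,0.08,0,0.2"
}}

```text
t: 15.37
eef_pos: [629.7, -58.7, 88.5]
tcp_rot: [3.142, 0.001, -0.001]
ft_force: [0.1, 0.2, -1.1]
opening: 0.32
grip_force: 30.0
```

Request:
{"method": "nudge_tcp", "body": {
  "ticks": "0,0,0,0,0.2\n0,0,0,0,0.2\n0,0,0,0,0.2\n0,0,0,0,0.2"
}}

```text
t: 15.7
eef_pos: [631.1, -58.7, 90.5]
tcp_rot: [3.141, -0.001, -0.0]
ft_force: [-0.2, -0.9, -0.9]
opening: 0.322
grip_force: 30.0
```

Target z is about 73.3, so I need 17 mm more.

Scaled: 14 mm is 0.028, 10 mm is 0.02.

Request:
{"method": "nudge_tcp", "body": {
  "ticks": "0,0,0.01,0,0.2\n0,0,0.02,0,0.2\n0,0,0.028,0,0.2\n0,0,0.028,0,0.2\n0,0,0.028,0,0.2"
}}

```text
t: 16.12
eef_pos: [630.9, -58.4, 75.3]
tcp_rot: [-3.142, 0.001, -0.0]
ft_force: [0.1, -0.1, -1.6]
opening: 0.319
grip_force: 30.0
```

Request:
{"method": "nudge_tcp", "body": {
  "ticks": "0,0,0.002,0,0.2\n0,0,0.005,0,0.2\n0,0,0.005,0,0.2\n0,0,0.005,0,0.2\n0,0,0.005,0,0.2"
}}

```text
t: 16.53
eef_pos: [631.2, -58.4, 73.5]
tcp_rot: [3.141, -0.001, -0.0]
ft_force: [-0.2, 0.7, 1.0]
opening: 0.323
grip_force: 30.0
```

Request:
{"method": "nudge_tcp", "body": {
  "ticks": "0,0,0,0,0.55\n0,0,0,0,0.55\n0,0,0,0,0.55\n0,0,0,0,0.55\n0,0,0,0,0.55"
}}

```text
t: 16.95
eef_pos: [631.0, -58.4, 73.2]
tcp_rot: [3.142, 0.0, -0.0]
ft_force: [0.2, -0.1, -1.0]
opening: 0.547
grip_force: 0.0
```

Request:
{"method": "nudge_tcp", "body": {
  "ticks": "0,0,-0.024,0,0.55\n0,0,-0.08,0,0.55\n0,0,-0.14,0,0.6\n0,0,-0.17,0,0.65\n0,0,-0.17,0,0.65"
}}

```text
t: 17.37
eef_pos: [632.5, -58.7, 162.9]
tcp_rot: [3.14, -0.006, -0.0]
ft_force: [0.1, -0.6, 0.5]
opening: 0.643
grip_force: 0.0
```

Request:
{"method": "nudge_tcp", "body": {
  "ticks": "-0.024,-0.024,0,0,0.65\n-0.072,-0.074,0,0,0.65\n-0.124,-0.128,0,0,0.65\n-0.176,-0.182,0,0,0.65\n-0.228,-0.2354,0,0,0.65"
}}

```text
t: 17.78
eef_pos: [515.4, 60.1, 158.0]
tcp_rot: [3.142, 0.001, -0.001]
ft_force: [0.5, 0.8, -0.1]
opening: 0.651
grip_force: 0.0
```

Request:
{"method": "nudge_tcp", "body": {
  "ticks": "-0.05,-0.052,0,0,0.65\n-0.0914,-0.094,0,0,0.65\n-0.0914,-0.094,0.016,0,0.65\n-0.0914,-0.094,0.04,0,0.65\n-0.0914,-0.094,0.05,0,0.65"
}}

```text
t: 18.2
eef_pos: [470.9, 106.5, 132.3]
tcp_rot: [3.141, 0.001, 0.001]
ft_force: [-0.7, -1.0, -0.1]
opening: 0.652
grip_force: 0.0
```

Request:
{"method": "nudge_tcp", "body": {
  "ticks": "0,0,0,0,0.65\n0,0,0,0,0.65\n0,0,0,0,0.65"
}}

```text
t: 18.45
eef_pos: [471.7, 106.0, 133.4]
tcp_rot: [3.142, -0.0, -0.001]
ft_force: [-0.0, -0.5, 0.4]
opening: 0.651
grip_force: 0.0
```

Aligned on jar_4. I'll descend to about 65 mm and grip.

Scaled: 68 mm is 0.136, 60 mm is 0.12.

Request:
{"method": "nudge_tcp", "body": {
  "ticks": "0,0,0.03,0,0.65\n0,0,0.08,0,0.65\n0,0,0.12,0,0.65\n0,0,0.136,0,0.65\n0,0,0.136,0,0.65"
}}

```text
t: 18.87
eef_pos: [470.9, 106.0, 64.1]
tcp_rot: [3.141, 0.003, -0.001]
ft_force: [-1.3, -0.4, 0.2]
opening: 0.65
grip_force: 0.0
```

Request:
{"method": "nudge_tcp", "body": {
  "ticks": "0,0,0,0,0.25\n0,0,0,0,0.25\n0,0,0,0,0.25\n0,0,0,0,0.25\n0,0,0,0,0.25"
}}

```text
t: 19.28
eef_pos: [471.7, 106.4, 65.9]
tcp_rot: [-3.142, -0.001, -0.0]
ft_force: [0.5, -0.3, 5.4]
opening: 0.39
grip_force: 30.0
```

Request:
{"method": "nudge_tcp", "body": {
  "ticks": "0,0,0,0,0.25\n0,0,0,0,0.25\n0,0,0,0,0.25"
}}

```text
t: 19.53
eef_pos: [471.8, 106.4, 65.9]
tcp_rot: [-3.142, -0.001, -0.0]
ft_force: [-0.3, 1.2, 6.7]
opening: 0.383
grip_force: 30.0
```

Scaled: -115 mm is -0.23, -100 mm is -0.2.

Request:
{"method": "nudge_tcp", "body": {
  "ticks": "0,0,-0.02,0,0.25\n0,0,-0.07,0,0.25\n0,0,-0.14,0,0.25\n0,0,-0.2,0,0.25\n0,0,-0.23,0,0.25"
}}

```text
t: 19.95
eef_pos: [472.0, 106.4, 183.4]
tcp_rot: [-3.141, -0.003, -0.0]
ft_force: [0.8, 0.2, -1.5]
opening: 0.385
grip_force: 29.9
```

Request:
{"method": "nudge_tcp", "body": {
  "ticks": "0.016,0.0268,0,0,0.25\n0.044,0.0734,0,0,0.25\n0.076,0.127,0,0,0.25\n0.11,0.1838,0,0,0.25\n0.144,0.2406,0,0,0.25"
}}

```text
t: 20.37
eef_pos: [543.7, -15.2, 180.3]
tcp_rot: [3.142, 0.0, 0.0]
ft_force: [1.2, -1.0, -1.1]
opening: 0.386
grip_force: 29.9
```

Request:
{"method": "nudge_tcp", "body": {
  "ticks": "0.034,0.0568,0,0,0.25\n0.068,0.1136,0,0,0.25\n0.102,0.1704,0,0,0.25\n0.132,0.2204,0,0,0.25\n0.154,0.2572,0,0,0.25"
}}

```text
t: 20.78
eef_pos: [621.0, -144.9, 179.8]
tcp_rot: [3.141, 0.0, -0.001]
ft_force: [-0.0, 0.9, -2.3]
opening: 0.387
grip_force: 29.9
```

Request:
{"method": "nudge_tcp", "body": {
  "ticks": "0.013,0.0216,0,0,0.25\n0.013,0.0216,0.02,0,0.25\n0.013,0.0216,0.07,0,0.25\n0.013,0.0216,0.12,0,0.25\n0.013,0.0216,0.16,0,0.25"
}}

```text
t: 21.2
eef_pos: [625.4, -151.9, 98.1]
tcp_rot: [-3.141, 0.002, 0.0]
ft_force: [0.2, 0.1, -1.3]
opening: 0.388
grip_force: 29.9
```

Request:
{"method": "nudge_tcp", "body": {
  "ticks": "0,0,0,0,0.25\n0,0,0,0,0.25\n0,0,0,0,0.25\n0,0,0,0,0.25"
}}

```text
t: 21.53
eef_pos: [627.3, -153.2, 101.7]
tcp_rot: [3.141, -0.002, 0.0]
ft_force: [-0.4, -0.1, -1.3]
opening: 0.388
grip_force: 29.9
```

Target z is about 83.9.

Scaled: 14 mm is 0.028, 10 mm is 0.02.

Request:
{"method": "nudge_tcp", "body": {
  "ticks": "0,0,0.01,0,0.25\n0,0,0.02,0,0.25\n0,0,0.028,0,0.25\n0,0,0.028,0,0.25\n0,0,0.028,0,0.25"
}}

```text
t: 21.95
eef_pos: [626.7, -153.4, 85.9]
tcp_rot: [-3.141, 0.001, -0.0]
ft_force: [-0.2, 0.4, -1.8]
opening: 0.388
grip_force: 29.9
```

Request:
{"method": "nudge_tcp", "body": {
  "ticks": "0,0,0.002,0,0.25\n0,0,0.005,0,0.25\n0,0,0.005,0,0.25\n0,0,0.005,0,0.25\n0,0,0.005,0,0.25"
}}

```text
t: 22.37
eef_pos: [627.0, -153.5, 84.0]
tcp_rot: [3.141, -0.001, -0.0]
ft_force: [-0.5, 0.7, 0.6]
opening: 0.387
grip_force: 30.0
```

Scaled: 0.2 mm is 0.0004.

Request:
{"method": "nudge_tcp", "body": {
  "ticks": "0,0,0.0004,0,0.6\n0,0,0.0004,0,0.6\n0,0,0.0004,0,0.6\n0,0,0.0004,0,0.6\n0,0,0.0004,0,0.6"
}}

```text
t: 22.78
eef_pos: [626.8, -153.4, 83.5]
tcp_rot: [3.142, 0.0, -0.0]
ft_force: [0.1, -0.1, 0.2]
opening: 0.597
grip_force: 0.0
```

Request:
{"method": "nudge_tcp", "body": {
  "ticks": "0,0,-0.024,0,0.6\n0,0,-0.08,0,0.6\n0,0,-0.14,0,0.6\n0,0,-0.21,0,0.6\n0,0,-0.26,0,0.6"
}}

```text
t: 23.2
eef_pos: [627.2, -153.5, 217.4]
tcp_rot: [3.141, -0.003, -0.0]
ft_force: [-0.4, -0.2, -0.4]
opening: 0.602
grip_force: 0.0
```

Request:
{"method": "nudge_tcp", "body": {
  "ticks": "0,0.06,0,0,0.6\n0,0.13,0,0,0.6\n0,0.2,0,0,0.6\n0,0.27,0,0,0.6\n0,0.34,0,0,0.6"
}}

```text
t: 23.62
eef_pos: [626.5, -325.0, 214.9]
tcp_rot: [3.141, -0.001, 0.0]
ft_force: [0.5, -0.2, -0.1]
opening: 0.597
grip_force: 0.0
```

Request:
{"method": "nudge_tcp", "body": {
  "ticks": "-0.06,0.04,0,0,0.6\n-0.12,0.08,0,0,0.6\n-0.18,0.12,0,0,0.6\n-0.24,0.16,0,0,0.6\n-0.24,0.16,0,0,0.6"
}}

```text
t: 24.03
eef_pos: [502.4, -406.5, 214.7]
tcp_rot: [3.141, 0.001, -0.004]
ft_force: [-0.1, -0.1, 1.2]
opening: 0.601
grip_force: 0.0
```

```bash
python3 - <<'E'
from h import *
p,d=read_camera('top'); P=cloud('top',d); cv2.imwrite('pics/top1.png',p[:,:,::-1])
cv2.imwrite('pics/side1.png',read_camera('side')[0][:,:,::-1])
q=P.reshape(-1,3)
for n,c,h in[('j1',(639.5,131.2),68),('j2',(635.4,36.3),83),('j3',(631.4,-58.5),98),('j4',(627.1,-153.3),113),('vial',(437,1.6),50)]:
    t=q[(np.hypot(q[:,0]-c[0],q[:,1]-c[1])<45)&(abs(q[:,2]-h)<8)]
    print(n,len(t),np.round(np.array(cv2.minEnclosingCircle(t[:,:2].astype(np.float32))[0])-c,1),np.median(t[:,2]).round(1))
E
```

```text
j1 96 [ 1.8 -0.1] 68.3
j2 160 [-0.5  0.4] 83.4
j3 258 [-0.1 -0.1] 98.3
j4 382 [-0.3 -0.1] 113.6
vial 136 [-0.  0.] 50.2
```

View pics/top1.png

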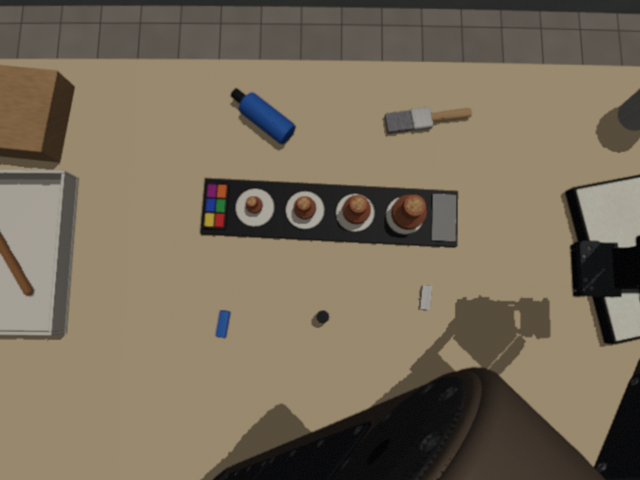

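View pics/side1.png

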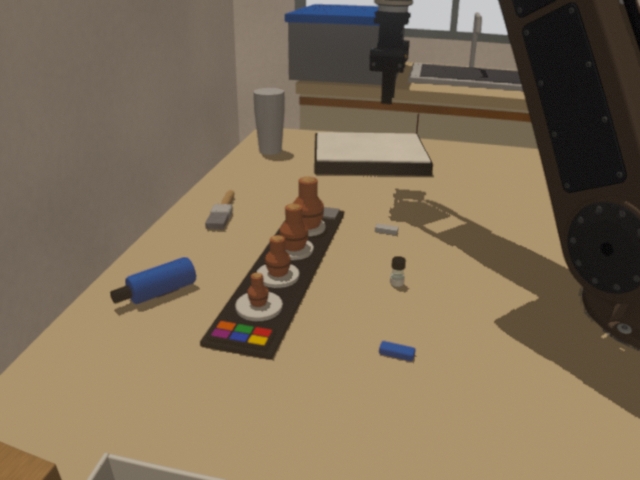

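Both views show the jars upright and centred on the plinths, at (255,205), (305,208), (356,210) and (409,211) in the top view. Sizes rise away from the colour card, the vial at (322,317) hasn't moved, and the arm is clear.

```bash
python3 -c "from cell import job_done; print(job_done())"
```

```text
the job is handed in; nothing more can be done
None
```

The job is handed in at about 24 s: all four jars stand upright within 2 mm of their plinth centres by the top camera, smallest next to the colour card, and the vial has not moved.

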